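# Slide the jar board home under the label head

### The job

A jar of jam stands on the wooden carrier board at the labelling station. Push the board with the fingertips along its rails, towards the label head, until you feel it drop fully into the locating notches, without lifting it. Leave the jar standing untouched in its place on the board, and do not disturb the jars and utensils around.

Things in the scene. Friction and masses are not known exactly. Their poses are not given: they have to be found in the camera images.
- station: Fixed labelling station: blue base 360 x 130 mm (x -230 to +130), four aluminium strips along x (tops 20 mm above the table) between white side guides (inner faces y = +-52 mm, tops 36 mm above the table). Origin: on the table, under the board's middle when home. x: the direction the board slides home; z up. Black end stop 32 mm high at x = +118 to +130.
- notch (a point): Middle of the notches, at strip-top height (20 mm above the table), over the station's origin. Each strip has a 32 mm gap, 8 mm deep: outer strips (y = +-40 mm) at 65 mm beyond this point along station x, inner strips (y = +-18) 65 mm before it. Each foot has 4 mm play either way, so the board comes to rest up to 4 mm before or past home, at a hard stop.
- label_head (a point): Top centre of the white label head's casing, 110 mm above the table, fixed on the station at x = +60, y = -135 mm. With its nose and paper reel it fills x = +10 to +110, y = -64 to -175 mm, up to 146 mm above the table.
- board: Loose wooden carrier board, 180 (x) x 100 (y) mm, about 0.35 kg, axes as the station's, 2 mm play to each guide. Origin: its middle, at the underside of its feet: 20 mm above the table while riding, 12 mm once home. Feet 0 to 10 mm, wood 10 to 34 mm above the origin. All four feet drop together. Starts 65 to 130 mm short of home; takes a few newtons to slide.
- board_rear (a point): Centre of the board's flat rear face, the one to push on: at x = -90 mm of the board, 22 mm above its origin. The face is 100 mm wide and 24 mm high.
- jar: The jam jar on the board: dark red, pinkish lid, 64 mm across, 70 mm high, about 0.3 kg. Origin: centre of its underside. It stands loosely in a square recess 68 mm wide, 6 mm deep, whose floor is 28 mm above the board's origin and whose centre is at x = +30, y = 0 mm of the board. Do not touch it.
- jar_near: Bystander: loose jam jar, cream lid up, 64 mm across, 70 mm high, on the table on the station's +y side. Origin: centre of its underside.
- jar_turned: Bystander: loose jam jar standing on its lid, 64 mm across, 70 mm high, on the table on the station's -y side. Origin: centre of its underside.
- jug: Bystander: clear plastic jug, 100 mm across, 130 mm high, handle on one side. Origin: centre of its underside.
- lids: Bystander: stack of jar lids, 67 mm across, 36 mm high. Origin: centre of its underside.
- spoon: Bystander: steel spoon lying on the table. Origin: underside, along its handle.
- tub: Bystander: white open tub, 100 mm across, 60 mm high. Origin: centre of its underside.
Mind the look-alikes: they are no part of the job. What is shaped like the board but purple is not meant.

How it is judged:
By the outcome, as a careful person would: the job done as asked, in the order asked, and still so for the second after the job is handed in, with the robot touching nothing.
It also fails if it takes over 40 s, if anything falls off the work surface, if the arm or the gripper's body presses on something with over 40 N, if the wrist force passes 120 N, or if a joint passes its speed limit or range.

### The arm

A 6-joint arm with a two-finger parallel gripper is mounted at the origin on the work surface. World frame = base frame: x ahead of the robot, y to its left, z up, the work surface at z = 0. Lengths are in m, angles in rad, forces in N, time in s.
With the tool pointing down it reaches from about 0.35 to 0.975 m from the base axis. Payload 4.9 kg.
Tool frame: the origin (TCP) lies midway between the tips of the shut fingers; the grasp point (between the pads) lies manip.grip_depth behind it (manip.grip_depth is the distance from the TCP to the grasp point, in m); z points along the fingers, y is the direction in which the jaws open and shut (so a half turn about z gives the same grasp; the last joint's range is limited). The gripper opens to 85 mm and grips with 20 to 120 N. Pads are 22 mm wide; open, the fingers measure 114 mm over their backs; the gripper's body (76 mm by 85 mm) begins 54 mm behind the grasp point. The pads swing forward as they close: fully open they stand 13 mm farther back than shut.
Start: joints at [-1.404, 0.053, 1.613, -0, 1.476, -0.119], TCP at [0.176, -0.6, 0.231] pointing down, gripper open.
Joint ranges: [-3.01, 3.01], [-1.01, 2.22], [0.06, 2.58], [-1.02, 4.17], [0.09, 2.62], [-3.14, 3.14]. Speed limits (rad/s): [2.57, 2.57, 3.14, 3.14, 3.14, 3.14].

### API

Orientations are given as a unit quaternion [w, x, y, z].
In Python, from plant import monitor, grab_frame, manip gives the robot as it stands.
- The arm moves only by the tool step_arm, never from a script. Its argument "series" is a list of rows, each an object of numbers: "tx", "ty", "tz": the shift along the tool's x, y, z in cm; "wx", "wy", "wz": the turn, a rotation vector about the tool's x, y, z in degrees; "grip": the finger opening in cm, from 0 to 8.54. In form: [{"tx": .., "ty": .., "tz": .., "wx": .., "wy": .., "wz": .., "grip": ..}, ...]. A call has exactly 10 rows; each row is the pose to reach, as a shift and turn from the pose commanded when the call began, along the tool's axes at that moment; what a row does not reach only later rows make up. A row lasts 1/12 s, in which the tool goes at most 41.7 mm and 7.16 degrees, less where a joint would pass 70% of its speed; a pose out of reach is approached as far as the arm can. A call with a gripper value outside its range is refused whole. The fingers move at their own pace and stop on an object; the grip force is fixed at half the most. Time passes only in rows, so rows that repeat a pose let the fingers close, or fill a call up. It gives the time, the measured TCP pose, the force and the opening at its end, in the units of the state.
- monitor.state(): the state, without advancing time (a new reading comes with each control period).
- grab_frame(name): name is "side" or "top"; returns a dict with "color" (420x560x3 uint8, red, green, blue), "K" (3x3 intrinsics, pixels), "dist" ([k1, k2, p1, p2, k3] as OpenCV has them; the pictures are not rectified), "rvec" (rotation vector, rad) and "tvec" (3), from world to camera coordinates, as OpenCV has them. Camera axes: x right, y down, z forward; pixel columns grow to the right and rows downward; lengths in m; the calibration is good to about 2 mm. A picture is of the moment at which its call begins. There is no depth.
- manip.job_done(): hands the job in, once; it reports no verdict.
The state is a dict: "time": time; "joint_pos": joint angles; "joint_vel": joint speeds; "joint_efforts": joint torques, N m; "tool_pos": TCP position; "tool_rot": TCP orientation; "contact_force": force on the tool from outside, world axes, zero at the start; "ft_torque": the same for the moment, N m; "gripper_width": opening from 0.0 (shut) to 1.0 (fully open).
Only numpy, scipy, OpenCV 4.12 (cv2) and the standard library are available. Lean on these libraries where they do the work, as an engineer would, in place of code of your own. Each camera call takes 0.05 s, during which the arm holds its last target.

## Working session

There is one attempt and no reset: what is moved stays moved. The work goes in short steps, Python scripts to look and compute and a tool call to move; the robot and the scene stay as the last step left them, time stands still between calls to the robot, and variables do not carry over. Pictures are saved under pics/ and viewed, and the job is handed in when it is done.

Besides the shell and the picture viewer there is one more tool, called after ">>>" as name(argument=value, ...) on one line, values as JSON. step_arm: Moves the arm, as the interface text tells. Its arguments: {"type":"object","properties":{"series":{"type":"array"}},"required":["series"]}

```bash
mkdir -p pics; ls; python3 - <<'E'
from plant import monitor, grab_frame, manip
import cv2, pickle
print(manip.grip_depth, monitor.state())
for n in ("side","top"):
    f=grab_frame(n); pickle.dump(f,open(f"pics/{n}0.pkl","wb")); cv2.imwrite(f"pics/{n}0.png",f["color"][:,:,::-1]); print(n,f["K"],f["dist"],f["rvec"],f["tvec"])
E
```

```text
pics
0.0187 {'time': 0.0, 'joint_pos': array([-1.40400383e+00,  5.33521276e-02,  1.61429784e+00,  3.45781170e-05,
        1.47602735e+00, -1.18970069e-01]), 'joint_vel': array([ 1.39874163e-03, -2.50664443e-04, -2.02712424e-05,  1.16024788e-03,
        2.06518272e-03,  1.44636155e-03]), 'joint_efforts': array([-1.15609495e-03, -3.93679726e+01, -3.70177209e+01, -1.06359878e-04,
        7.06827952e-03,  3.45494743e-05]), 'tool_pos': array([ 0.17610286, -0.59901945,  0.23006367]), 'tool_rot': array([-1.04244555e-03,  9.89809521e-01,  1.42393910e-01, -7.71620624e-06]), 'contact_force': array([-0.40507882,  0.38847137, -0.8261384 ]), 'ft_torque': array([ 0.02706356, -0.03761605,  0.06624469]), 'gripper_width': 1.002633260498469}
side [[439.07657585   0.         273.50033212]
 [  0.         439.07657585 206.81590576]
 [  0.           0.           1.        ]] [-0.0149838  0.         0.         0.         0.       ] [ 1.01936624 -2.42960295  1.04402592] [0.37893581 0.33200066 1.10399268]
top [[479.78953997   0.         286.21140132]
 [  0.         479.78953997 207.51533827]
 [  0.           0.           1.        ]] [-0.15480593  0.          0.          0.          0.        ] [ 2.17897786 -2.0184173   0.21866569] [-0.04535784  0.57610541  1.19602688]
```

View pics/side0.png

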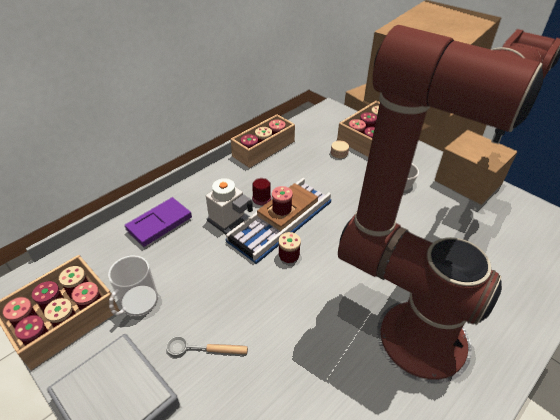

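View pics/top0.png

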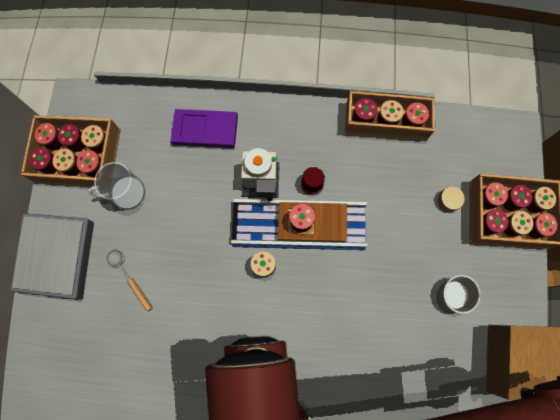

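```bash
python3 - <<'E'
import cv2
a=cv2.imread('pics/top0.png')[140:285,220:380]; cv2.imwrite('pics/top0c.png',cv2.resize(a,None,fx=5,fy=4.1 and 5*0.8,interpolation=cv2.INTER_CUBIC)) if 0 else cv2.imwrite('pics/top0c.png',cv2.resize(a,None,fx=4,fy=4,interpolation=cv2.INTER_CUBIC))
a=cv2.imread('pics/side0.png')[165:275,195:345]; cv2.imwrite('pics/side0c.png',cv2.resize(a,None,fx=5,fy=5,interpolation=cv2.INTER_CUBIC))
E
```

```text
(no output)
```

View pics/top0c.png

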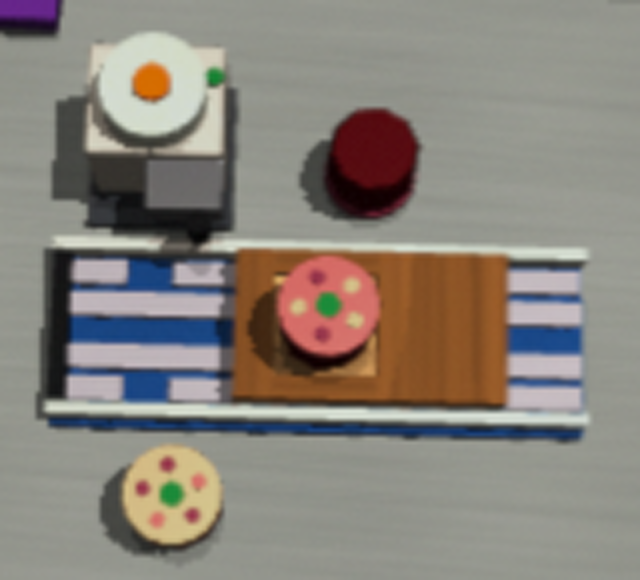

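View pics/side0c.png

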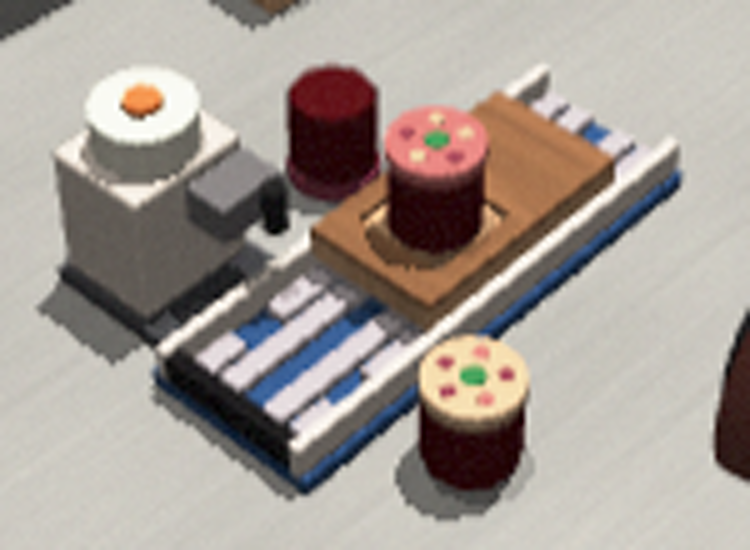

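```bash
cat > h.py <<'E'
import numpy as np, cv2, pickle
def ray(f,uv,z):
    R,_=cv2.Rodrigues(f["rvec"]); t=np.array(f["tvec"]).ravel()
    n=cv2.undistortPoints(np.array([[uv]],float),f["K"],f["dist"])[0,0]
    d=R.T@np.array([n[0],n[1],1]); c=-R.T@t
    return c+d*(z-c[2])/d[2]
def proj(f,P): return cv2.projectPoints(np.array(P,float).reshape(-1,3),f["rvec"],np.array(f["tvec"]),f["K"],f["dist"])[0].reshape(-1,2)
def cr(p,o,s): return ((p[0]+.5)/s-.5+o[0],(p[1]+.5)/s-.5+o[1])
E
python3 - <<'E'
from h import *
np.set_printoptions(precision=4,suppress=True)
T=pickle.load(open('pics/top0.pkl','rb'));S=pickle.load(open('pics/side0.pkl','rb'))
print("cams",[-(cv2.Rodrigues(f["rvec"])[0].T@np.ravel(f["tvec"])) for f in (T,S)])
for n,p,z in [("b front-y",(235,249),.054),("b rear-y",(507,255),.054),("b rear+y",(507,405),.054),("b front+y",(233,401),.054),
 ("g-y in L",(54,248),.036),("g-y in R",(588,260),.036),("g+y in L",(46,401),.036),("g+y in R",(588,413),.036),
 ("stop top in -y",(72,257),.02),("stop +y",(68,400),.02),("baseR",(582,437),0.0),("baseL",(50,425),0.),("jar lid",(328,306),.118),("near lid",(171,494),.07),("turned top",(373,148),.07),("head",(155,92),.11),
 ]: print("T",n,ray(T,cr(p,(220,140),4),z))
for n,p,z in [("b front-y",(312,234),.054),("b rear-y",(497,94),.054),("b rear+y",(614,158),.054),("b front+y",(430,305),.054),("jar",(436,140),.118),("g+y inR",(668,138),.036),("g+y in L",(291,443),.036),("near",(474,376),.07)]:
  print("S",n,ray(S,cr(p,(195,165),5),z))
E
```

```text
cams [array([ 0.3046, -0.0266,  1.2926]), array([-0.1438,  0.6711,  1.0008])]
T b front-y [0.5937 0.0209 0.054 ]
T b rear-y [ 0.6034 -0.1595  0.054 ]
T b rear+y [ 0.5029 -0.1646  0.054 ]
T b front+y [0.4921 0.014  0.054 ]
T g-y in L [0.5893 0.1434 0.036 ]
T g-y in R [ 0.6084 -0.2163  0.036 ]
T g+y in L [0.4852 0.1383 0.036 ]
T g+y in R [ 0.5044 -0.2207  0.036 ]
T stop top in -y [0.5876 0.1326 0.02  ]
T stop +y [0.4893 0.1257 0.02  ]
T baseR [ 0.4933 -0.2229  0.    ]
T baseL [0.4742 0.1386 0.    ]
T jar lid [ 0.5467 -0.0424  0.118 ]
T near lid [0.4268 0.0481 0.07  ]
T turned top [ 0.6655 -0.0654  0.07  ]
T head [0.6806 0.0787 0.11  ]
S b front-y [0.5904 0.0231 0.054 ]
S b rear-y [ 0.6023 -0.1556  0.054 ]
S b rear+y [ 0.5058 -0.1633  0.054 ]
S b front+y [0.496  0.0143 0.054 ]
S jar [ 0.5481 -0.0423  0.118 ]
S g+y inR [ 0.5062 -0.2195  0.036 ]
S g+y in L [0.4863 0.137  0.036 ]
S near [0.4278 0.0475 0.07  ]
```

```bash
python3 - <<'E'
from h import *
T=pickle.load(open('pics/top0.pkl','rb'));S=pickle.load(open('pics/side0.pkl','rb'))
P=[[.176,-.6,.23],[.176,-.6,.32],[.176,-.6,0],[.565,-.25,.23],[.4,-.4,.23],[.5534,-.1618,.042]]
print(proj(T,P));print(proj(S,P))
for uv in [(488,325),(488,395)]:
  for z in (0,.2,.35): print(uv,z,ray(T,uv,z))
for uv in [(440,180),(478,202),(515,152)]:
  for z in (0,.1,.2): print(uv,z,ray(S,uv,z))
a=cv2.imread('pics/side0.png')[0:240,330:560]; cv2.imwrite('pics/side0d.png',cv2.resize(a,None,fx=2.5,fy=2.5,interpolation=cv2.INTER_CUBIC))
E
```

```text
[[537.93159836 385.19909372]
 [558.45333611 390.34901386]
 [496.51880035 374.36085003]
 [393.9319473  205.20193418]
 [457.04728333 281.6688753 ]
 [345.77808261 222.72102851]]
[[496.30110956 138.17723387]
 [506.89316774 112.61213149]
 [473.06837249 194.05274247]
 [325.38591418 132.03089664]
 [397.65224875 134.37811031]
 [305.96222381 192.19881081]]
(488, 325) 0 [ 0.30766954 -0.57147219  0.        ]
(488, 325) 0.2 [ 0.30720094 -0.48716643  0.2       ]
(488, 325) 0.35 [ 0.30684949 -0.42393711  0.35      ]
(488, 395) 0 [ 0.12036587 -0.57795136  0.        ]
(488, 395) 0.2 [ 0.14887726 -0.49264312  0.2       ]
(488, 395) 0.35 [ 0.17026079 -0.42866195  0.35      ]
(440, 180) 0 [ 0.29464648 -0.58584761  0.        ]
(440, 180) 0.1 [ 0.25083394 -0.46025263  0.1       ]
(440, 180) 0.2 [ 0.20702139 -0.33465765  0.2       ]
(478, 202) 0 [ 0.14502056 -0.57439399  0.        ]
(478, 202) 0.1 [ 0.11615886 -0.44994347  0.1       ]
(478, 202) 0.2 [ 0.08729716 -0.32549295  0.2       ]
(515, 152) 0 [ 0.17902348 -0.94198015  0.        ]
(515, 152) 0.1 [ 0.14676416 -0.78079986  0.1       ]
(515, 152) 0.2 [ 0.11450484 -0.61961957  0.2       ]
```

View pics/side0d.png

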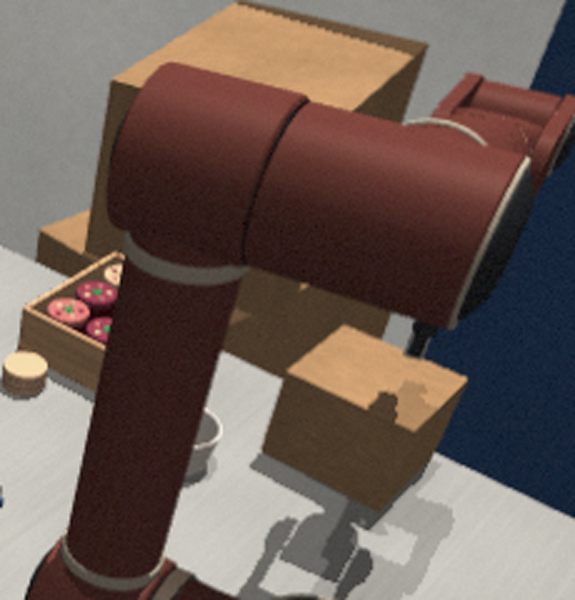

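```bash
cat >> h.py <<'E'
from scipy.spatial.transform import Rotation as Ro
d=np.array([-.0531,.9986,0]); O=np.array([.5442,.0110,0]); yy=np.array([-.9986,-.0531,0])
def goal(sx,z): return O+d*sx+[0,0,z]
Rg=np.column_stack([d,-yy,[0,0,-1.]])   # tool x=station x, tool z down
def delta(p):
    from plant import monitor
    s=monitor.state(); q=s["tool_rot"]; R=Ro.from_quat([q[1],q[2],q[3],q[0]]).as_matrix()
    w=Ro.from_matrix(R.T@Rg).as_rotvec(degrees=True)
    print("t cm",np.round(R.T@(p-s["tool_pos"])*100,2),"w",np.round(w,2),"pos",np.round(s["tool_pos"],4),"F",np.round(s["contact_force"],1),"grip",s["gripper_width"],"time",s["time"])
    l=R.T
    print("station x,y of tcp",(s["tool_pos"]-O)@d,(s["tool_pos"]-O)@yy)
E
python3 -c "
from h import *
delta(goal(-.215,.20))"
```

```text
t cm [ 47.56 -27.23   3.08] w [ -0.08  -0.08 -76.67] pos [ 0.1761 -0.5991  0.2302] F [ 0.2 -0.5  0.4] grip 1.000853193100538 time 0.1
station x,y of tcp -0.5896733555351317 0.39998101679164777
```

Look-alikes in the top view: the brown board between the guides at (312,222) and the purple board-shaped tray at (205,128), off the station. The jars are pink-lidded on the board (302,216), cream (262,263) and dark turned (313,180). I choose the brown board, confirmed in the crop. Its rear face is the right-hand edge at about (346,222), and home is to the left, about 83 mm away.

>>> step_arm(series=[{"tx": 3,"ty": -1.7,"tz": 0,"wx": 0,"wy": 0,"wz": -6,"grip": 0},{"tx": 6,"ty": -3.4,"tz": 0,"wx": 0,"wy": 0,"wz": -12,"grip": 0},{"tx": 9,"ty": -5.2,"tz": 0,"wx": 0,"wy": 0,"wz": -18,"grip": 0},{"tx": 12,"ty": -6.9,"tz": 0,"wx": 0,"wy": 0,"wz": -24,"grip": 0},{"tx": 15,"ty": -8.6,"tz": 0,"wx": 0,"wy": 0,"wz": -30,"grip": 0},{"tx": 18,"ty": -10.3,"tz": 0,"wx": 0,"wy": 0,"wz": -36,"grip": 0},{"tx": 21,"ty": -12,"tz": 0,"wx": 0,"wy": 0,"wz": -42,"grip": 0},{"tx": 24,"ty": -13.7,"tz": 0,"wx": 0,"wy": 0,"wz": -48,"grip": 0},{"tx": 27,"ty": -15.5,"tz": 0,"wx": 0,"wy": 0,"wz": -54,"grip": 0},{"tx": 30,"ty": -17.2,"tz": 0,"wx": 0,"wy": 0,"wz": -60,"grip": 0}])

```text
time: 0.93
tool_pos: [0.4162, -0.3483, 0.2308]
tool_rot: [-0.0, 0.784, 0.62, 0.0]
contact_force: [0.0, -0.9, -0.2]
gripper_width: 0.0
```

```bash
python3 -c "
from h import *
delta(goal(-.215,.20))"
```

```text
t cm [17.28 10.23  3.08] w [ -0.03  -0.03 -16.37] pos [ 0.4162 -0.3483  0.2308] F [ 0.  -0.9 -0.2] grip 7.720414282541768e-06 time 0.9333
station x,y of tcp -0.35199889186922356 0.1468572886767974
```

>>> step_arm(series=[{"tx": 2.2,"ty": 1.3,"tz": 0.5,"wx": 0,"wy": 0,"wz": -2,"grip": 0},{"tx": 4.4,"ty": 2.6,"tz": 1,"wx": 0,"wy": 0,"wz": -4,"grip": 0},{"tx": 6.6,"ty": 3.9,"tz": 1.5,"wx": 0,"wy": 0,"wz": -6,"grip": 0},{"tx": 8.8,"ty": 5.2,"tz": 2,"wx": 0,"wy": 0,"wz": -8,"grip": 0},{"tx": 11,"ty": 6.5,"tz": 2.5,"wx": 0,"wy": 0,"wz": -10,"grip": 0},{"tx": 13.2,"ty": 7.8,"tz": 3,"wx": 0,"wy": 0,"wz": -12,"grip": 0},{"tx": 15.4,"ty": 9.1,"tz": 3.5,"wx": 0,"wy": 0,"wz": -14,"grip": 0},{"tx": 17.28,"ty": 10.23,"tz": 4,"wx": 0,"wy": 0,"wz": -16.4,"grip": 0},{"tx": 17.28,"ty": 10.23,"tz": 6,"wx": 0,"wy": 0,"wz": -16.4,"grip": 0},{"tx": 17.28,"ty": 10.23,"tz": 8,"wx": 0,"wy": 0,"wz": -16.4,"grip": 0}])

```text
time: 1.77
tool_pos: [0.557, -0.2053, 0.1515]
tool_rot: [0.001, 0.689, 0.725, 0.0]
contact_force: [-0.2, -0.5, 0.0]
gripper_width: -0.003
```

```bash
python3 - <<'E'
from h import *
from plant import grab_frame
delta(goal(-.215,.032))
for n in ("top","side"):
    f=grab_frame(n); pickle.dump(f,open(f"pics/{n}1.pkl","wb")); cv2.imwrite(f"pics/{n}1.png",f["color"][:,:,::-1])
E
```

```text
t cm [ 0.18 -0.15 11.95] w [ 0.1   0.06 -0.13] pos [ 0.557  -0.2053  0.1515] F [-0.2 -0.5  0. ] grip -0.0025973614489237565 time 1.7667
station x,y of tcp -0.21666772359247377 -0.0013181240767866785
```

View pics/top1.png

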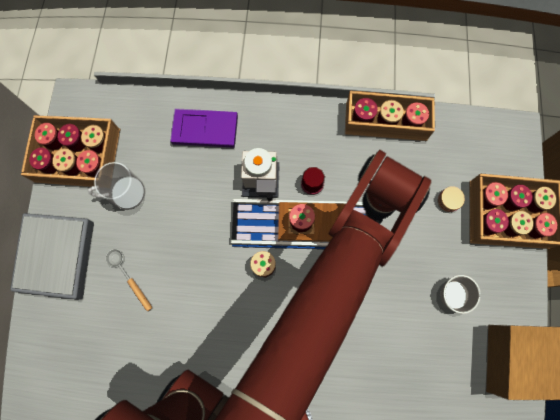

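View pics/side1.png

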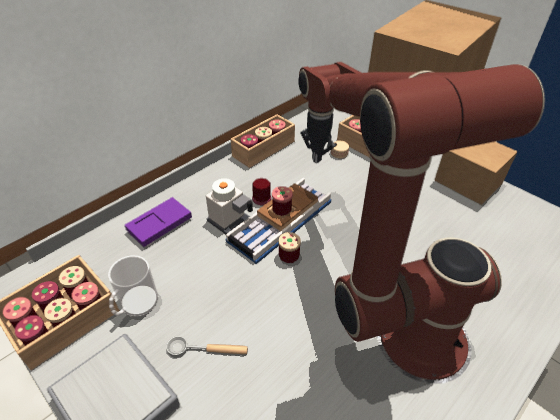

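The side view shows the closed fingertips at (318,158), above the free rear strips. The top view has the board and jar unchanged at (312,222) and (302,216). Now I'll lower.

>>> step_arm(series=[{"tx": 0.1,"ty": -0.1,"tz": 1.5,"wx": 0,"wy": 0,"wz": 0,"grip": 0},{"tx": 0.1,"ty": -0.1,"tz": 3,"wx": 0,"wy": 0,"wz": 0,"grip": 0},{"tx": 0.1,"ty": -0.1,"tz": 4.5,"wx": 0,"wy": 0,"wz": 0,"grip": 0},{"tx": 0.1,"ty": -0.1,"tz": 6,"wx": 0,"wy": 0,"wz": 0,"grip": 0},{"tx": 0.1,"ty": -0.1,"tz": 7.5,"wx": 0,"wy": 0,"wz": 0,"grip": 0},{"tx": 0.1,"ty": -0.1,"tz": 9,"wx": 0,"wy": 0,"wz": 0,"grip": 0},{"tx": 0.1,"ty": -0.1,"tz": 10.2,"wx": 0,"wy": 0,"wz": 0,"grip": 0},{"tx": 0.1,"ty": -0.1,"tz": 11.1,"wx": 0,"wy": 0,"wz": 0,"grip": 0},{"tx": 0.1,"ty": -0.1,"tz": 11.8,"wx": 0,"wy": 0,"wz": 0,"grip": 0},{"tx": 0.1,"ty": -0.1,"tz": 11.8,"wx": 0,"wy": 0,"wz": 0,"grip": 0}])

```text
time: 2.7
tool_pos: [0.5538, -0.2049, 0.032]
tool_rot: [-0.001, 0.69, 0.724, -0.0]
contact_force: [0.4, 0.8, 0.2]
gripper_width: 0.001
```

```bash
python3 - <<'E'
from h import *
from plant import grab_frame
delta(goal(-.184,.032))
f=grab_frame("side"); a=f["color"][140:270,200:360,::-1]; cv2.imwrite("pics/side2.png",cv2.resize(a,None,fx=4,fy=4,interpolation=cv2.INTER_CUBIC))
E
```

```text
t cm [ 3.22  0.18 -0.  ] w [-0.12 -0.07 -0.28] pos [ 0.5538 -0.2049  0.032 ] F [0.4 0.8 0.2] grip 0.0005257296927771592 time 2.7
station x,y of tcp -0.21615365097159409 0.001921499591987836
```

View pics/side2.png

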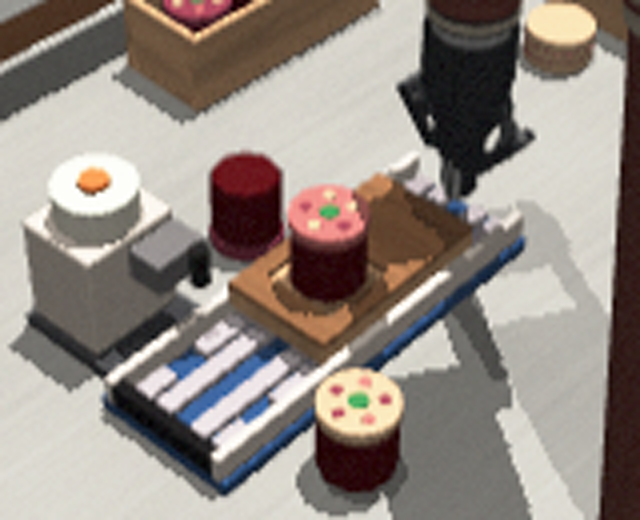

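The fingers stand between the guides behind the rear face at about (455,185) in the crop, clear of it. Next is a gentle approach to contact.

>>> step_arm(series=[{"tx": 0.4,"ty": 0.1,"tz": 0,"wx": 0,"wy": 0,"wz": 0,"grip": 0},{"tx": 0.8,"ty": 0.1,"tz": 0,"wx": 0,"wy": 0,"wz": 0,"grip": 0},{"tx": 1.2,"ty": 0.1,"tz": 0,"wx": 0,"wy": 0,"wz": 0,"grip": 0},{"tx": 1.6,"ty": 0.1,"tz": 0,"wx": 0,"wy": 0,"wz": 0,"grip": 0},{"tx": 2.0,"ty": 0.1,"tz": 0,"wx": 0,"wy": 0,"wz": 0,"grip": 0},{"tx": 2.3,"ty": 0.1,"tz": 0,"wx": 0,"wy": 0,"wz": 0,"grip": 0},{"tx": 2.6,"ty": 0.1,"tz": 0,"wx": 0,"wy": 0,"wz": 0,"grip": 0},{"tx": 2.8,"ty": 0.1,"tz": 0,"wx": 0,"wy": 0,"wz": 0,"grip": 0},{"tx": 3.0,"ty": 0.1,"tz": 0,"wx": 0,"wy": 0,"wz": 0,"grip": 0},{"tx": 3.2,"ty": 0.1,"tz": 0,"wx": 0,"wy": 0,"wz": 0,"grip": 0}])

```text
time: 3.58
tool_pos: [0.5541, -0.1732, 0.0333]
tool_rot: [0.0, 0.69, 0.724, -0.0]
contact_force: [0.6, -2.8, 0.0]
gripper_width: -0.002
```

>>> step_arm(series=[{"tx": 0.2,"ty": 0,"tz": 0,"wx": 0,"wy": 0,"wz": 0,"grip": 0},{"tx": 0.4,"ty": 0,"tz": 0,"wx": 0,"wy": 0,"wz": 0,"grip": 0},{"tx": 0.6,"ty": 0,"tz": 0,"wx": 0,"wy": 0,"wz": 0,"grip": 0},{"tx": 0.8,"ty": 0,"tz": 0,"wx": 0,"wy": 0,"wz": 0,"grip": 0},{"tx": 1.0,"ty": 0,"tz": 0,"wx": 0,"wy": 0,"wz": 0,"grip": 0},{"tx": 1.2,"ty": 0,"tz": 0,"wx": 0,"wy": 0,"wz": 0,"grip": 0},{"tx": 1.4,"ty": 0,"tz": 0,"wx": 0,"wy": 0,"wz": 0,"grip": 0},{"tx": 1.6,"ty": 0,"tz": 0,"wx": 0,"wy": 0,"wz": 0,"grip": 0},{"tx": 1.8,"ty": 0,"tz": 0,"wx": 0,"wy": 0,"wz": 0,"grip": 0},{"tx": 2.0,"ty": 0,"tz": 0,"wx": 0,"wy": 0,"wz": 0,"grip": 0}])

```text
time: 4.42
tool_pos: [0.5531, -0.1531, 0.0333]
tool_rot: [0.0, 0.69, 0.724, -0.0]
contact_force: [0.4, -2.5, -1.5]
gripper_width: -0.002
```

```bash
python3 - <<'E'
from h import *
from plant import grab_frame
delta(goal(-.101,.032))
f=grab_frame("side"); a=f["color"][140:270,200:360,::-1]; cv2.imwrite("pics/side3.png",cv2.resize(a,None,fx=4,fy=4,interpolation=cv2.INTER_CUBIC))
E
```

```text
t cm [ 6.33 -0.05  0.13] w [ 0.    0.   -0.27] pos [ 0.5531 -0.1531  0.0333] F [ 0.4 -2.5 -1.5] grip -0.001782278623906248 time 4.4167
station x,y of tcp -0.1642942975700842 -0.00017879225715367617
```

View pics/side3.png

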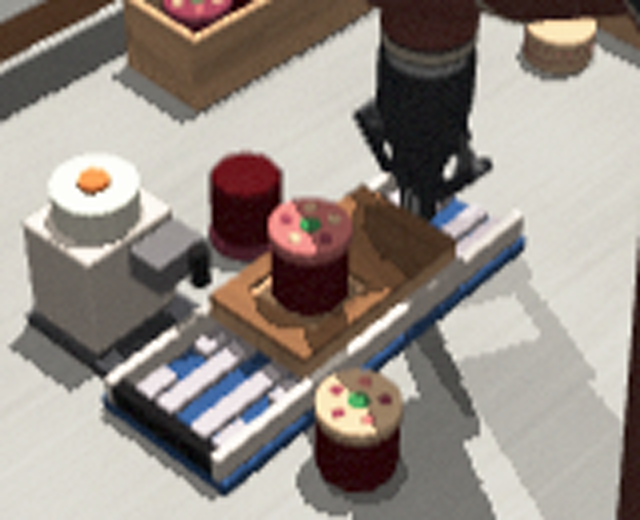

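Contact made at about 2.5 N; the board slides and the jar is upright. I'll keep pushing.

>>> step_arm(series=[{"tx": 0.25,"ty": 0,"tz": 0,"wx": 0,"wy": 0,"wz": 0,"grip": 0},{"tx": 0.5,"ty": 0,"tz": 0,"wx": 0,"wy": 0,"wz": 0,"grip": 0},{"tx": 0.75,"ty": 0,"tz": 0,"wx": 0,"wy": 0,"wz": 0,"grip": 0},{"tx": 1.0,"ty": 0,"tz": 0,"wx": 0,"wy": 0,"wz": 0,"grip": 0},{"tx": 1.25,"ty": 0,"tz": 0,"wx": 0,"wy": 0,"wz": 0,"grip": 0},{"tx": 1.5,"ty": 0,"tz": 0,"wx": 0,"wy": 0,"wz": 0,"grip": 0},{"tx": 1.75,"ty": 0,"tz": 0,"wx": 0,"wy": 0,"wz": 0,"grip": 0},{"tx": 2.0,"ty": 0,"tz": 0,"wx": 0,"wy": 0,"wz": 0,"grip": 0},{"tx": 2.25,"ty": 0,"tz": 0,"wx": 0,"wy": 0,"wz": 0,"grip": 0},{"tx": 2.5,"ty": 0,"tz": 0,"wx": 0,"wy": 0,"wz": 0,"grip": 0}])

```text
time: 5.3
tool_pos: [0.5519, -0.128, 0.0333]
tool_rot: [-0.0, 0.69, 0.724, -0.0]
contact_force: [0.4, -3.7, -0.6]
gripper_width: -0.001
```

>>> step_arm(series=[{"tx": 0.25,"ty": 0,"tz": 0,"wx": 0,"wy": 0,"wz": 0,"grip": 0},{"tx": 0.5,"ty": 0,"tz": 0,"wx": 0,"wy": 0,"wz": 0,"grip": 0},{"tx": 0.75,"ty": 0,"tz": 0,"wx": 0,"wy": 0,"wz": 0,"grip": 0},{"tx": 1.0,"ty": 0,"tz": 0,"wx": 0,"wy": 0,"wz": 0,"grip": 0},{"tx": 1.25,"ty": 0,"tz": 0,"wx": 0,"wy": 0,"wz": 0,"grip": 0},{"tx": 1.45,"ty": 0,"tz": 0,"wx": 0,"wy": 0,"wz": 0,"grip": 0},{"tx": 1.65,"ty": 0,"tz": 0,"wx": 0,"wy": 0,"wz": 0,"grip": 0},{"tx": 1.85,"ty": 0,"tz": 0,"wx": 0,"wy": 0,"wz": 0,"grip": 0},{"tx": 2.05,"ty": 0,"tz": 0,"wx": 0,"wy": 0,"wz": 0,"grip": 0},{"tx": 2.2,"ty": 0,"tz": 0,"wx": 0,"wy": 0,"wz": 0,"grip": 0}])

```text
time: 6.13
tool_pos: [0.5508, -0.1061, 0.0333]
tool_rot: [-0.0, 0.69, 0.724, 0.0]
contact_force: [0.6, -3.6, -0.2]
gripper_width: 0.002
```

```bash
python3 - <<'E'
from h import *
from plant import grab_frame
delta(goal(-.101,.032))
f=grab_frame("side"); a=f["color"][140:270,200:360,::-1]; cv2.imwrite("pics/side4.png",cv2.resize(a,None,fx=4,fy=4,interpolation=cv2.INTER_CUBIC))
E
```

```text
t cm [ 1.63 -0.05  0.13] w [-0.   -0.   -0.27] pos [ 0.5508 -0.1061  0.0333] F [ 0.6 -3.6 -0.2] grip 0.0021611394798554885 time 6.1333
station x,y of tcp -0.1172645010250519 -0.00037526438187663144
```

View pics/side4.png

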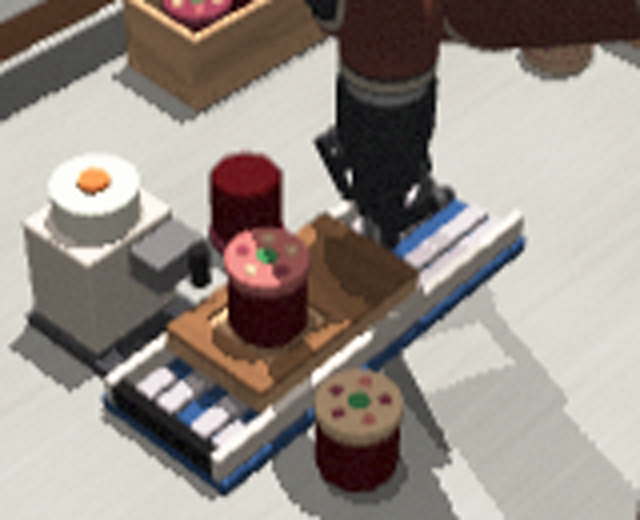

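>>> step_arm(series=[{"tx": 0.08,"ty": 0,"tz": 0,"wx": 0,"wy": 0,"wz": 0,"grip": 0},{"tx": 0.16,"ty": 0,"tz": 0,"wx": 0,"wy": 0,"wz": 0,"grip": 0},{"tx": 0.24,"ty": 0,"tz": 0,"wx": 0,"wy": 0,"wz": 0,"grip": 0},{"tx": 0.32,"ty": 0,"tz": 0,"wx": 0,"wy": 0,"wz": 0,"grip": 0},{"tx": 0.4,"ty": 0,"tz": 0,"wx": 0,"wy": 0,"wz": 0,"grip": 0},{"tx": 0.48,"ty": 0,"tz": 0,"wx": 0,"wy": 0,"wz": 0,"grip": 0},{"tx": 0.56,"ty": 0,"tz": 0,"wx": 0,"wy": 0,"wz": 0,"grip": 0},{"tx": 0.64,"ty": 0,"tz": 0,"wx": 0,"wy": 0,"wz": 0,"grip": 0},{"tx": 0.72,"ty": 0,"tz": 0,"wx": 0,"wy": 0,"wz": 0,"grip": 0},{"tx": 0.8,"ty": 0,"tz": 0,"wx": 0,"wy": 0,"wz": 0,"grip": 0}])

```text
time: 7.02
tool_pos: [0.5504, -0.0983, 0.0333]
tool_rot: [0.0, 0.69, 0.724, 0.0]
contact_force: [-0.0, -3.0, -1.0]
gripper_width: -0.006
```

>>> step_arm(series=[{"tx": 0.05,"ty": 0,"tz": 0,"wx": 0,"wy": 0,"wz": 0,"grip": 0},{"tx": 0.1,"ty": 0,"tz": 0,"wx": 0,"wy": 0,"wz": 0,"grip": 0},{"tx": 0.15,"ty": 0,"tz": 0,"wx": 0,"wy": 0,"wz": 0,"grip": 0},{"tx": 0.2,"ty": 0,"tz": 0,"wx": 0,"wy": 0,"wz": 0,"grip": 0},{"tx": 0.25,"ty": 0,"tz": 0,"wx": 0,"wy": 0,"wz": 0,"grip": 0},{"tx": 0.3,"ty": 0,"tz": 0,"wx": 0,"wy": 0,"wz": 0,"grip": 0},{"tx": 0.35,"ty": 0,"tz": 0,"wx": 0,"wy": 0,"wz": 0,"grip": 0},{"tx": 0.4,"ty": 0,"tz": 0,"wx": 0,"wy": 0,"wz": 0,"grip": 0},{"tx": 0.4,"ty": 0,"tz": 0,"wx": 0,"wy": 0,"wz": 0,"grip": 0},{"tx": 0.4,"ty": 0,"tz": 0,"wx": 0,"wy": 0,"wz": 0,"grip": 0}])

```text
time: 7.85
tool_pos: [0.5502, -0.0942, 0.0333]
tool_rot: [-0.0, 0.69, 0.724, 0.0]
contact_force: [-0.1, -0.8, -0.3]
gripper_width: 0.001
```

>>> step_arm(series=[{"tx": 0.04,"ty": 0,"tz": 0,"wx": 0,"wy": 0,"wz": 0,"grip": 0},{"tx": 0.08,"ty": 0,"tz": 0,"wx": 0,"wy": 0,"wz": 0,"grip": 0},{"tx": 0.12,"ty": 0,"tz": 0,"wx": 0,"wy": 0,"wz": 0,"grip": 0},{"tx": 0.16,"ty": 0,"tz": 0,"wx": 0,"wy": 0,"wz": 0,"grip": 0},{"tx": 0.2,"ty": 0,"tz": 0,"wx": 0,"wy": 0,"wz": 0,"grip": 0},{"tx": 0.24,"ty": 0,"tz": 0,"wx": 0,"wy": 0,"wz": 0,"grip": 0},{"tx": 0.28,"ty": 0,"tz": 0,"wx": 0,"wy": 0,"wz": 0,"grip": 0},{"tx": 0.32,"ty": 0,"tz": 0,"wx": 0,"wy": 0,"wz": 0,"grip": 0},{"tx": 0.36,"ty": 0,"tz": 0,"wx": 0,"wy": 0,"wz": 0,"grip": 0},{"tx": 0.4,"ty": 0,"tz": 0,"wx": 0,"wy": 0,"wz": 0,"grip": 0}])

```text
time: 8.68
tool_pos: [0.55, -0.0903, 0.0333]
tool_rot: [-0.0, 0.69, 0.724, -0.0]
contact_force: [1.0, -2.9, -1.7]
gripper_width: 0.0
```

```bash
python3 - <<'E'
from h import *
from plant import grab_frame
delta(goal(-.101,.032))
f=grab_frame("side"); pickle.dump(f,open("pics/side5.pkl","wb")); a=f["color"][140:270,200:360,::-1]; cv2.imwrite("pics/side5.png",cv2.resize(a,None,fx=4,fy=4,interpolation=cv2.INTER_CUBIC))
E
```

```text
t cm [ 0.05 -0.05  0.13] w [-0.   -0.   -0.27] pos [ 0.55   -0.0903  0.0333] F [ 1.  -2.9 -1.7] grip 0.00031946696054184357 time 8.6833
station x,y of tcp -0.10148002059943917 -0.0004511309130063984
```

View pics/side5.png

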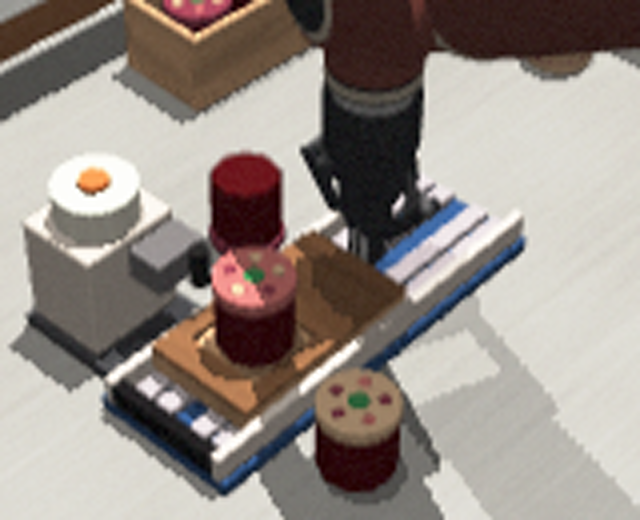

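>>> step_arm(series=[{"tx": 0.04,"ty": 0,"tz": 0,"wx": 0,"wy": 0,"wz": 0,"grip": 0},{"tx": 0.08,"ty": 0,"tz": 0,"wx": 0,"wy": 0,"wz": 0,"grip": 0},{"tx": 0.12,"ty": 0,"tz": 0,"wx": 0,"wy": 0,"wz": 0,"grip": 0},{"tx": 0.16,"ty": 0,"tz": 0,"wx": 0,"wy": 0,"wz": 0,"grip": 0},{"tx": 0.2,"ty": 0,"tz": 0,"wx": 0,"wy": 0,"wz": 0,"grip": 0},{"tx": 0.24,"ty": 0,"tz": 0,"wx": 0,"wy": 0,"wz": 0,"grip": 0},{"tx": 0.28,"ty": 0,"tz": 0,"wx": 0,"wy": 0,"wz": 0,"grip": 0},{"tx": 0.32,"ty": 0,"tz": 0,"wx": 0,"wy": 0,"wz": 0,"grip": 0},{"tx": 0.36,"ty": 0,"tz": 0,"wx": 0,"wy": 0,"wz": 0,"grip": 0},{"tx": 0.4,"ty": 0,"tz": 0,"wx": 0,"wy": 0,"wz": 0,"grip": 0}])

```text
time: 9.57
tool_pos: [0.5498, -0.0863, 0.0333]
tool_rot: [-0.0, 0.69, 0.724, -0.0]
contact_force: [0.8, -2.1, -0.7]
gripper_width: -0.002
```

```bash
python3 - <<'E'
from h import *
from plant import grab_frame
delta(goal(-.101,.032))
for n in ("side","top"):
  f=grab_frame(n); pickle.dump(f,open(f"pics/{n}6.pkl","wb")); a=f["color"][140:270,200:360,::-1]; cv2.imwrite(f"pics/{n}6.png",cv2.resize(a,None,fx=4,fy=4,interpolation=cv2.INTER_CUBIC))
E
```

```text
t cm [-0.36 -0.04  0.13] w [-0.   -0.   -0.27] pos [ 0.5498 -0.0863  0.0333] F [ 0.8 -2.1 -0.7] grip -0.0015777774843431058 time 9.5667
station x,y of tcp -0.09743999339771442 -0.00044066368194627104
```

View pics/side6.png

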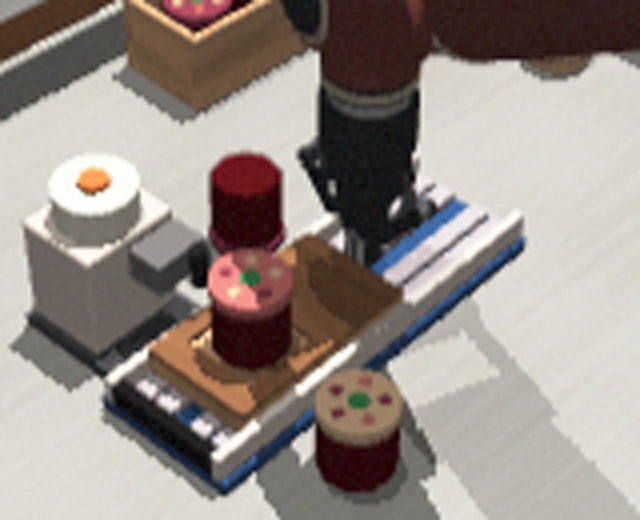

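View pics/top6.png

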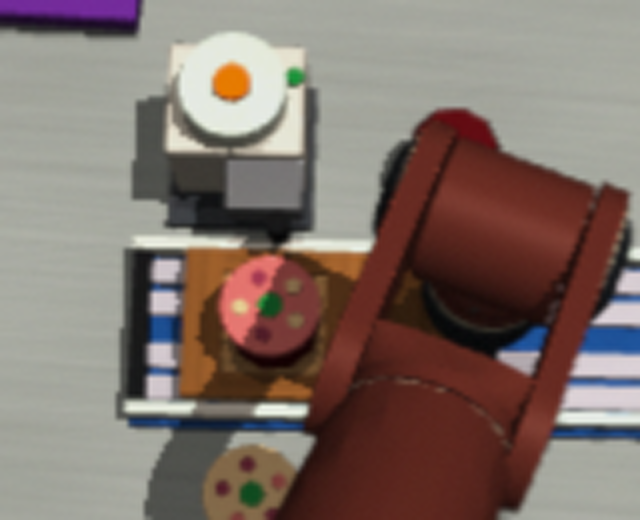

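```bash
python3 - <<'E'
from h import *
T=pickle.load(open('pics/top6.pkl','rb'));S=pickle.load(open('pics/side6.pkl','rb'))
for z in (.054,.046):
  for p in [(186,248),(180,398)]:
    w=ray(T,cr(p,(200,140),4),z); print("T",z,w,(w-O)@d)
  for p in [(148,349),(240,427),(402,294)]:
    w=ray(S,cr(p,(200,140),4),z); print("S",z,w,(w-O)@d,(w-O)@yy)
  for f,p in ((T,(270,305)),(S,(250,278))):
    w=ray(f,cr(p,(200,140),4),z+.064); print("jar",w,(w-O)@d,(w-O)@yy)
E
```

```text
T 0.054 [0.5878764  0.10638129 0.054     ] 0.092928536682875
T 0.054 [0.48736885 0.1008104  0.054     ] 0.09270239509161743
S 0.054 [0.58440265 0.11187262 0.054     ] 0.09859663356851628 -0.045502700448015666
S 0.054 [0.47970865 0.1157545  0.054     ] 0.10803233051610765 0.05883859355032876
S 0.054 [ 0.4915129  -0.06663925  0.054     ] -0.07473287099237716 0.056735985172460236
jar [0.54078251 0.04359093 0.118     ] 0.03272676963259463 0.0016821265844329835
jar [0.53733455 0.04981004 0.118     ] 0.039120259480142146 0.004795025392058855
T 0.046 [0.58970573 0.10724009 0.046     ] 0.09368899472251514
T 0.046 [0.48854904 0.10163321 0.046     ] 0.09346139255314584
S 0.046 [0.5905559  0.10714744 0.046     ] 0.09355133449267267 -0.051396427529958134
S 0.046 [0.48497728 0.11106212 0.046     ] 0.10306675972134909 0.05382651326807495
S 0.046 [ 0.49688126 -0.07287279  0.046     ] -0.08124274269456931 0.051706138597722356
jar [0.54239077 0.04406888 0.11      ] 0.03311865155348824 5.073550740556842e-05
jar [0.54350735 0.04417987 0.11      ] 0.03317019906753128 -0.001070174629543262
```

At height z=46 mm (dropped) the two views agree on the jar (x=+33.1 and +33.2 mm, y≈0). At 54 mm they disagree by 6 mm, so the board seems to have dropped and sits about 3 mm past home. I'll push slightly to feel the hard stop.

>>> step_arm(series=[{"tx": 0.02,"ty": 0,"tz": 0,"wx": 0,"wy": 0,"wz": 0,"grip": 0},{"tx": 0.04,"ty": 0,"tz": 0,"wx": 0,"wy": 0,"wz": 0,"grip": 0},{"tx": 0.06,"ty": 0,"tz": 0,"wx": 0,"wy": 0,"wz": 0,"grip": 0},{"tx": 0.08,"ty": 0,"tz": 0,"wx": 0,"wy": 0,"wz": 0,"grip": 0},{"tx": 0.1,"ty": 0,"tz": 0,"wx": 0,"wy": 0,"wz": 0,"grip": 0},{"tx": 0.12,"ty": 0,"tz": 0,"wx": 0,"wy": 0,"wz": 0,"grip": 0},{"tx": 0.14,"ty": 0,"tz": 0,"wx": 0,"wy": 0,"wz": 0,"grip": 0},{"tx": 0.16,"ty": 0,"tz": 0,"wx": 0,"wy": 0,"wz": 0,"grip": 0},{"tx": 0.18,"ty": 0,"tz": 0,"wx": 0,"wy": 0,"wz": 0,"grip": 0},{"tx": 0.2,"ty": 0,"tz": 0,"wx": 0,"wy": 0,"wz": 0,"grip": 0}])

```text
time: 10.5
tool_pos: [0.5505, -0.0853, 0.0339]
tool_rot: [0.001, 0.69, 0.724, -0.0]
contact_force: [1.2, -6.6, -1.5]
gripper_width: -0.002
```

>>> step_arm(series=[{"tx": 0.03,"ty": 0,"tz": 0,"wx": 0,"wy": 0,"wz": 0,"grip": 0},{"tx": 0.06,"ty": 0,"tz": 0,"wx": 0,"wy": 0,"wz": 0,"grip": 0},{"tx": 0.09,"ty": 0,"tz": 0,"wx": 0,"wy": 0,"wz": 0,"grip": 0},{"tx": 0.12,"ty": 0,"tz": 0,"wx": 0,"wy": 0,"wz": 0,"grip": 0},{"tx": 0.15,"ty": 0,"tz": 0,"wx": 0,"wy": 0,"wz": 0,"grip": 0},{"tx": 0.15,"ty": 0,"tz": 0,"wx": 0,"wy": 0,"wz": 0,"grip": 0},{"tx": 0.15,"ty": 0,"tz": 0,"wx": 0,"wy": 0,"wz": 0,"grip": 0},{"tx": 0.15,"ty": 0,"tz": 0,"wx": 0,"wy": 0,"wz": 0,"grip": 0},{"tx": 0.15,"ty": 0,"tz": 0,"wx": 0,"wy": 0,"wz": 0,"grip": 0},{"tx": 0.15,"ty": 0,"tz": 0,"wx": 0,"wy": 0,"wz": 0,"grip": 0}])

```text
time: 11.33
tool_pos: [0.5507, -0.0852, 0.0341]
tool_rot: [0.002, 0.69, 0.724, -0.001]
contact_force: [2.0, -9.9, -1.9]
gripper_width: -0.001
```

Hard stop confirmed: the tip moved 0.1 mm and the force rose to 10 N. I'll back off straight, then go up.

>>> step_arm(series=[{"tx": -0.2,"ty": 0,"tz": 0,"wx": 0,"wy": 0,"wz": 0,"grip": 0},{"tx": -0.5,"ty": 0,"tz": 0,"wx": 0,"wy": 0,"wz": 0,"grip": 0},{"tx": -1,"ty": 0,"tz": 0,"wx": 0,"wy": 0,"wz": 0,"grip": 0},{"tx": -1.5,"ty": 0,"tz": 0,"wx": 0,"wy": 0,"wz": 0,"grip": 0},{"tx": -2,"ty": 0,"tz": 0,"wx": 0,"wy": 0,"wz": 0,"grip": 0},{"tx": -2.5,"ty": 0,"tz": 0,"wx": 0,"wy": 0,"wz": 0,"grip": 0},{"tx": -3,"ty": 0,"tz": 0,"wx": 0,"wy": 0,"wz": 0,"grip": 0},{"tx": -3.5,"ty": 0,"tz": 0,"wx": 0,"wy": 0,"wz": 0,"grip": 0},{"tx": -4,"ty": 0,"tz": 0,"wx": 0,"wy": 0,"wz": 0,"grip": 0},{"tx": -4,"ty": 0,"tz": 0,"wx": 0,"wy": 0,"wz": 0,"grip": 0}])

```text
time: 12.17
tool_pos: [0.5518, -0.1238, 0.0334]
tool_rot: [0.0, 0.69, 0.724, 0.0]
contact_force: [-0.1, -0.3, -0.9]
gripper_width: -0.005
```

>>> step_arm(series=[{"tx": -0.5,"ty": 0,"tz": -1,"wx": 0,"wy": 0,"wz": 0,"grip": 0},{"tx": -1.5,"ty": 0,"tz": -3,"wx": 0,"wy": 0,"wz": 0,"grip": 0},{"tx": -3,"ty": 0,"tz": -5,"wx": 0,"wy": 0,"wz": 0,"grip": 0},{"tx": -4.5,"ty": 0,"tz": -7,"wx": 0,"wy": 0,"wz": 0,"grip": 0},{"tx": -6,"ty": 0,"tz": -9,"wx": 0,"wy": 0,"wz": 0,"grip": 0},{"tx": -8,"ty": 0,"tz": -11,"wx": 0,"wy": 0,"wz": 0,"grip": 0},{"tx": -10,"ty": 0,"tz": -13,"wx": 0,"wy": 0,"wz": 0,"grip": 0},{"tx": -12,"ty": 0,"tz": -15,"wx": 0,"wy": 0,"wz": 0,"grip": 0},{"tx": -13,"ty": 0,"tz": -16,"wx": 0,"wy": 0,"wz": 0,"grip": 0},{"tx": -13,"ty": 0,"tz": -16,"wx": 0,"wy": 0,"wz": 0,"grip": 0}])

```text
time: 13.0
tool_pos: [0.5594, -0.2553, 0.1975]
tool_rot: [0.003, 0.691, 0.723, 0.001]
contact_force: [-0.2, -0.6, -0.4]
gripper_width: -0.003
```

```bash
python3 - <<'E'
from h import *
from plant import grab_frame
delta(goal(-.101,.032))
for n in ("side","top"):
  f=grab_frame(n); pickle.dump(f,open(f"pics/{n}7.pkl","wb")); cv2.imwrite(f"pics/{n}7full.png",f["color"][:,:,::-1]); a=f["color"][140:270,200:360,::-1]; cv2.imwrite(f"pics/{n}7.png",cv2.resize(a,None,fx=5,fy=4.6 and 4.6,interpolation=cv2.INTER_CUBIC) if 0 else cv2.resize(a,None,fx=4,fy=4,interpolation=cv2.INTER_CUBIC))
E
```

```text
t cm [16.64 -0.3  16.48] w [ 0.31  0.23 -0.39] pos [ 0.5594 -0.2553  0.1975] F [-0.2 -0.6 -0.4] grip -0.0030004356456720064 time 13.0
station x,y of tcp -0.26677905986743883 -0.0010254515052578142
```

View pics/side7.png

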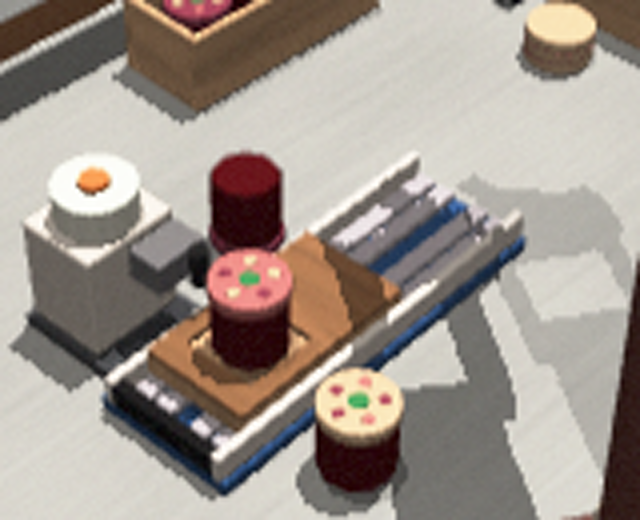

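View pics/top7.png

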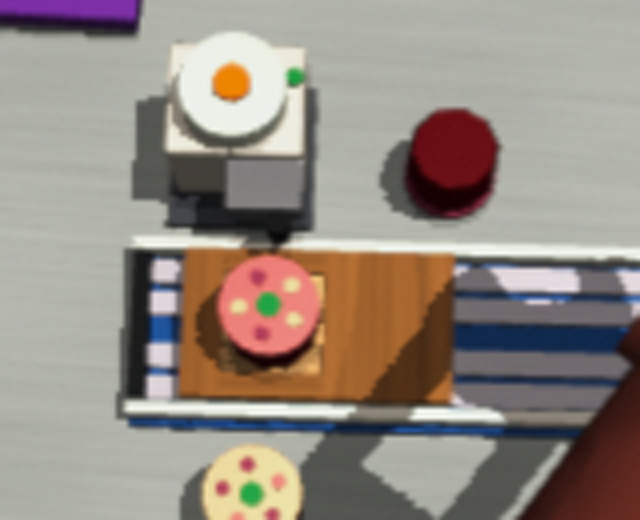

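View pics/top7full.png

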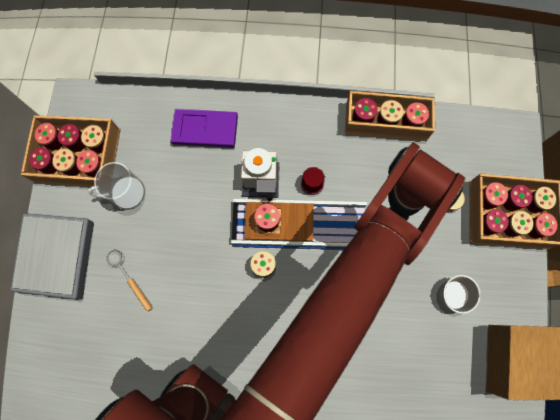

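```bash
python3 - <<'E'
from h import *
T=pickle.load(open('pics/top7.pkl','rb'));S=pickle.load(open('pics/side7.pkl','rb'))
for z in (.054,.046):
  for n,p in [("f-",(182,249)),("f+",(177,399)),("r-",(453,254)),("r+",(453,402))]:
    w=ray(T,cr(p,(200,140),4),z); print("T",z,n,np.round([(w-O)@d,(w-O)@yy],4))
  for n,p in [("f-",(148,349)),("f+",(238,425)),("r-",(308,234)),("r+",(402,294))]:
    w=ray(S,cr(p,(200,140),4),z); print("S",z,n,np.round([(w-O)@d,(w-O)@yy],4))
  for n,f,p in (("T",T,(267,304)),("S",S,(250,279))):
    w=ray(f,cr(p,(200,140),4),z+.064); print("jar",n,np.round([(w-O)@d,(w-O)@yy],4))
# initial check of sensitivity, side0 jar
E
```

```text
T 0.054 f- [ 0.0956 -0.0479]
T 0.054 f+ [0.0946 0.0527]
T 0.054 r- [-0.0843 -0.0486]
T 0.054 r+ [-0.0855  0.0504]
S 0.054 f- [ 0.0986 -0.0455]
S 0.054 f+ [0.1076 0.0565]
S 0.054 r- [-0.0767 -0.043 ]
S 0.054 r+ [-0.0747  0.0567]
jar T [0.0346 0.0011]
jar S [0.0399 0.0055]
T 0.046 f- [ 0.0963 -0.0498]
T 0.046 f+ [0.0954 0.0515]
T 0.046 r- [-0.0847 -0.0505]
T 0.046 r+ [-0.0859  0.0492]
S 0.046 f- [ 0.0936 -0.0514]
S 0.046 f+ [0.1027 0.0514]
S 0.046 r- [-0.0832 -0.0488]
S 0.046 r+ [-0.0812  0.0517]
jar T [ 0.035  -0.0005]
jar S [ 0.0339 -0.0003]
```

```bash
python3 -c "
from plant import manip
print(manip.job_done())"
```

```text
the job is handed in; nothing more can be done
None
```

I pushed the brown board along its rails with the shut fingertips, at about 2–4 N, until it dropped into the notches. The job was handed in at about 13 s, with the arm clear of everything.

- **Drop and hard stop:** I did not see a clear force step at the drop itself. Once the board was down, I pressed on: the tip moved only 0.1 mm while the force rose from 6.6 to 9.9 N. I then backed straight off and lifted away.
- **Board height:** In the last pictures the two cameras agree only if the board's top is at 46 mm, which is its home height. At 54 mm, the riding height, the side edges and the jar disagree between views by about 4–7 mm.
- **Board position:** It rests about 4–5 mm past home, which matches the 4 mm play at the hard stop within camera error. One front corner in the side view was off by about 7 mm, and I put that down to the guide hiding it.
- **Jar and bystanders:** The jar stands upright in its recess. The jars, jug, spoon and tub look unmoved in the last top picture. The lids are partly hidden by the arm there, but look unmoved in the side view.

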